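# Load a bearing sleeve into the roller gauge and capture it

### The arm

A 6-joint arm with a two-finger parallel gripper is mounted at the origin on the work surface. World frame = base frame: x ahead of the robot, y to its left, z up, the work surface at z = 0. Lengths are in m, angles in rad, forces in N, time in s.
With the tool pointing down it reaches from about 0.3 to 0.775 m from the base axis. Payload 14.6 kg.
Tool frame: the origin (TCP) lies midway between the tips of the shut fingers; the grasp point (between the pads) lies 19 mm behind it (ctrl.grip_depth is the z of the grasp point in the tool frame, in m); z points along the fingers, y is the line along which they close (so a half turn about z gives the same grasp; the last joint's range is limited). The gripper opens to 94 mm and grips with 3 to 60 N. Pads are 16 mm wide; open, the fingers measure 119 mm over their backs; the gripper's body (75 mm by 177 mm) begins 78 mm behind the grasp point.
Start: joints at [-1.22, 0.3, 1.521, -0, 1.321, -0.067], TCP at [0.223, -0.503, 0.205] pointing down, gripper open.
Joint ranges: [-3.03, 3.03], [-0.79, 2.21], [0.23, 2.52], [-1.04, 4.18], [0, 3.07], [-2.55, 2.55]. Speed limits (rad/s): [2.22, 2.22, 2.57, 3.14, 3.14, 3.14].

### API

Orientations are given as [roll, pitch, yaw] about the fixed x, y, z axes, in that order (R = Rz(yaw) Ry(pitch) Rx(roll)).
In Python, from station import ctrl gives the robot as it stands. The module is installed in compiled form; this text tells all that it offers.
- The arm moves only by the tool carry_out, never from a script. Its argument "commands" is a list of rows, each a list of 3 entries, a list of its own where there are three numbers: the closure, from 0 (fully open) to 1 (shut), then the shift along the tool's x, y, z in mm, then the turn, a rotation vector about the tool's x, y, z in rad. In form: [[gripper, [tx, ty, tz], [wx, wy, wz]], ...]. A call has 1 to 10 rows; each row shifts and turns the commanded pose from where the row before left it, along the tool's axes as they then stand; what a row does not reach is not made up. A row lasts 1/8 s, in which the tool goes at most 62.5 mm and 10.7 degrees, less where a joint would pass 70% of its speed; a pose out of reach is approached as far as the arm can. A call with a gripper value outside its range is refused whole. The fingers move at their own pace and stop on an object; "squeeze" is the grip in N (left out, the last holds). Time passes only in rows, so rows that do not move let the fingers close. It gives the time, the measured TCP pose, the force, the opening and the grip force at its end, in the units of the state.
- ctrl.get_obs(): the state, without advancing time (a new reading comes with each control period).
- ctrl.camera(name): name is "scene" or "side" or "wrist"; returns a dict with "img" (384x512x3 uint8, blue, green, red), "camera_matrix" (3x3 intrinsics, pixels), "k1" (the pictures are not rectified: a ray, as slopes to the right and down, at radius r is drawn at 1 + k1 r^2 times it, then the intrinsics apply), "rvec" (rotation vector, rad) and "tvec" (3), from world to camera coordinates, as OpenCV has them. Camera axes: x right, y down, z forward; pixel columns grow to the right and rows downward; lengths in m; the calibration is good to about 2 mm. A picture is of the moment at which its call begins. There is no depth.
- ctrl.hand_in(): hands the job in; it is judged then, once.
Trained networks look in the newest picture that a camera, given by its name, has taken for a name from the list of things; names that differ only in an ending like _2 or _b are one class to them, and where a whole thing is asked for, a point or a joint stands for the part that bears it (a point fixed in the world has none). Each returns a list of dicts, best first, with "score" (0 to 1); they miss things now and then, are a little off and sometimes report something else, mostly with a low value. They report only what shows in the picture. A call takes as long as a camera call.
- ctrl.outline_of(thing, camera): "region" (384x512 bool, what is visible of it).
- ctrl.place_of(thing, camera): "at" ([x, y, z] in m, in world coordinates, good to about 4 mm: a listed point, or the origin of a listed thing).
The state is a dict: "time_s": time; "qpos": joint angles; "joint_vel": joint speeds; "tau": joint torques, N m; "ee_pos": TCP position; "eef_rot": TCP orientation; "force": force on the tool from outside, world axes, zero at the start; "moment": the same for the moment, N m; "grip_width": finger opening in m; "grip_force": force on a finger pad.
Only numpy, scipy, OpenCV 4.12 (cv2) and the standard library are available. Lean on these libraries where they do the work, as an engineer would, in place of code of your own. Each camera call takes 0.05 s, during which the arm holds its last target. There are 200 camera calls.

### The job

With the outside of the fingers, slowly push the bronze sleeve that lies at the foot of the blue ramp up to the red stop posts so that it drops into its yellow seat; do not pick it up, and never let it run freely back down the ramp. Then press the green capture button right down with a fingertip. Leave the white button and all the other things alone.

Things in the scene. Friction and masses are not known exactly. Their poses are not given: they have to be found in the camera images.
- sleeve: the bronze sleeve to push: a cylinder lying on its side, 44 mm diameter, 60 mm long, black bore at each end, two dark bands. Origin at its very centre, 22 mm above the surface under it; x axis = the cylinder's axis, across the ramp; y and z turn as it rolls. 0.35 to 0.65 kg, smooth and lightly oiled. Rolls freely: runs back down the ramp if nothing holds it from behind.
- gauge: fixed gauge base, 490 x 100 mm. x points level along the ramp, uphill; y across, z up; origin on the table, on the ramp's middle line. The flat apron where the sleeve waits (surface z = 8 mm) runs from x = -196 to -30 mm, with a lip at its outer end, 12 mm above the table. Side rails 66 mm apart inside stand 10 mm above apron and ramp, all the way to the stop.
- deck: the blue ramp, rising 7 degrees. Origin on its surface at the lower end (gauge x = -30, z = 8 mm), middle line; x up along the slope, y across, z square to it. Surface z = 0 from x = 0 to 150 mm, then a 3 mm drop into the yellow seat, which ends at two red stop posts (x = 183 mm, y = +-23 mm, tops z = 32 mm). Beyond: lens and white head, x = 200 to 330 mm, tops z = 41 mm.
- seat (a point): where the sleeve's centre lies when it is home in the seat against the posts: x = 161, z = 19 mm in the ramp frame. Once its centre is past about x = 153 mm it drops in by itself, and then stays unheld.
- capture (a joint): travel of the green capture button: 0 up, 0.006 m fully pressed; springs back; about 5 N takes it down
- capture_top (a point): centre of the top of the green capture button (28 mm diameter) on a grey 60 x 60 mm box; pressed straight down
- lamp (a joint): travel of the white lamp button: 0 up, 0.006 m pressed; to be left alone
- lamp_top (a point): centre of the top of the white lamp button on a like grey box; the two boxes may stand either way round
- spare_a: spare steel sleeve standing on end, 44 mm diameter, 60 mm high, bystander; origin under its centre
- spare_b: second spare steel sleeve standing on end, 44 mm diameter, 60 mm high, bystander; origin under its centre
- jar: small sample jar, 60 mm diameter, 75 mm high, bystander; origin under its centre
- screwdriver: screwdriver lying on the table, 170 mm long along its x axis, bystander
- caliper: caliper lying flat on the table, 200 mm long along its x axis, jaws to -y, 10 mm thick, bystander; origin under the middle of its beam
- dish: shallow glass dish, 90 mm across, 18 mm high, bystander; origin under its centre
- mouse: black computer mouse, 105 x 60 x 22 mm, long along its x axis, bystander; origin under its centre

How it is judged:
By the outcome, as a careful person would: the job done as asked, in the order asked, and still so for the second after the job is handed in, with the robot touching nothing.
It also fails if it takes over 64 s, if anything falls off the work surface, if the arm or the gripper's body presses on something with over 40 N, if the wrist force passes 120 N, or if a joint passes its speed limit or range.

## Working session

There is one attempt and no reset: what is moved stays moved. The work goes in short steps, Python scripts to look and compute and a tool call to move; the robot and the scene stay as the last step left them, time stands still between calls to the robot, and variables do not carry over. Pictures are saved under pics/ and viewed, at most 10 in all, crops included, and the job is handed in when it is done.

Besides the shell and the picture viewer there is one more tool, called after ">>>" as name(argument=value, ...), one argument or row to a line, values as JSON. carry_out: Moves the arm, as the interface text tells. Its arguments: {"type":"object","properties":{"commands":{"type":"array","items":{"type":"array"}},"squeeze":{"type":"number"}},"required":["commands"]}

```bash
mkdir -p pics; cat > h.py <<'E'
import numpy as np, cv2
from station import ctrl
def snap(c,f):
    d=ctrl.camera(c); cv2.imwrite('pics/'+f,d['img']); return d
E
python3 - <<'E'
from h import *
for c in ['scene','side']:
    snap(c,c+'0.png')
    for t in ['sleeve','gauge','deck','seat','capture_top','lamp_top','spare_a','jar','screwdriver','caliper','dish','mouse']:
        try: print(c,t,[(np.round(r['at'],3).tolist(),round(r['score'],2)) for r in ctrl.place_of(t,c)[:2]])
        except Exception as e: print(t,e)
a=cv2.imread('pics/scene0.png');b=cv2.imread('pics/side0.png')
o=ctrl.get_obs();print(o['time_s'],o['ee_pos'],o['eef_rot'],o['force'])
E
```

```text
scene sleeve [([0.535, -0.071, 0.033], 0.56), ([0.73, -0.233, 0.001], 0.37)]
scene gauge [([0.511, 0.033, 0.001], 0.78)]
scene deck [([0.524, 0.001, 0.01], 0.64)]
scene seat [([0.485, 0.153, 0.048], 0.6)]
scene capture_top [([0.674, 0.089, 0.046], 0.58)]
scene lamp_top [([0.677, -0.096, 0.044], 0.46)]
scene spare_a [([0.721, 0.273, 0.002], 0.64), ([0.728, -0.23, 0.0], 0.49)]
scene jar [([0.449, 0.486, -0.006], 0.89)]
scene screwdriver [([0.342, -0.392, -0.002], 0.6)]
scene caliper [([0.513, 0.036, -0.001], 0.74), ([0.557, -0.529, 0.003], 0.58)]
scene dish [([0.789, 0.095, -0.003], 0.97), ([0.342, -0.392, 0.0], 0.23)]
scene mouse [([0.646, 0.401, -0.001], 0.85)]
side sleeve [([0.54, -0.073, 0.034], 0.46)]
side gauge [([0.515, 0.034, 0.001], 0.95)]
side deck [([0.518, 0.005, 0.01], 0.78)]
side seat [([0.486, 0.153, 0.047], 0.68)]
side capture_top [([0.675, 0.091, 0.045], 0.59)]
side lamp_top [([0.541, -0.074, 0.033], 0.72), ([0.553, -0.53, -0.004], 0.56)]
side spare_a [([0.72, 0.266, 0.005], 0.76), ([0.729, -0.232, -0.004], 0.59)]
side jar [([0.45, 0.484, 0.006], 0.9)]
side screwdriver [([0.34, -0.397, 0.001], 0.45)]
side caliper [([0.552, -0.531, 0.0], 0.45)]
side dish [([0.792, 0.099, -0.0], 0.71)]
side mouse [([0.643, 0.401, 0.003], 0.81), ([0.451, 0.486, 0.004], 0.63)]
1.3 [ 0.22316096 -0.50268254  0.20546674] [ 3.14157620e+00 -3.29239658e-05  4.17797085e-01] [-0.35746199 -0.22030822 -0.65446104]
```

View pics/scene0.png

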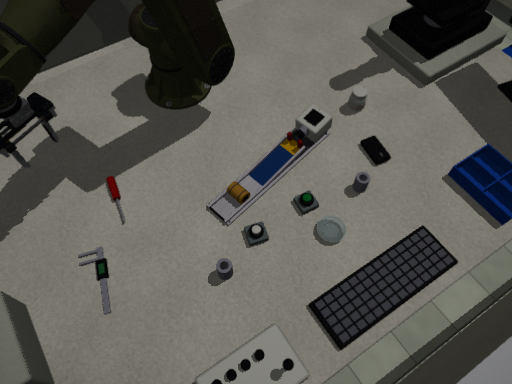

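View pics/side0.png

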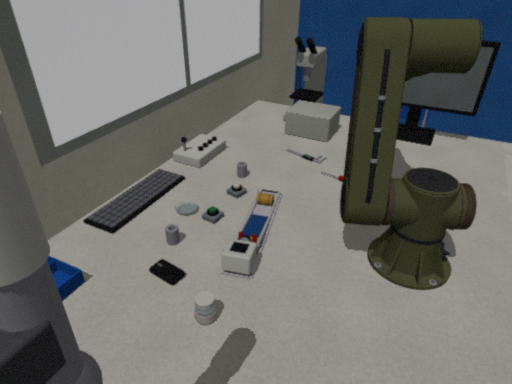

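The sleeve is on the apron at (238,192) in the scene picture. Green is at (307,199) and white at (256,231), and both agree with the networks. Uphill heads about 103° in world. I'll move above and behind the sleeve with tool x pointing uphill.

>>> carry_out(
  commands=[
    [0.73, [50, -23.5, 0], [0, 0, 0]],
    [0.73, [50, -23.5, 0], [0, 0, 0]],
    [0.73, [50, -23.5, 0], [0, 0, 0]],
    [0.73, [50, -23.5, 0], [0, 0, 0]],
    [0.73, [50, -23.5, 0], [0, 0, 0]],
    [0.73, [50, -23.5, 0], [0, 0, 0]],
    [0.73, [50, -23.5, 0], [0, 0, 0]],
    [0.73, [50, -23.5, 0], [0, 0, 0]],
    [0.73, [50, -23.5, 0], [0, 0, 0]],
  ],
)

```text
time_s: 2.42
ee_pos: [0.5496, -0.1252, 0.2056]
eef_rot: [3.141, -0.0, 0.418]
force: [-0.3, -0.6, -0.0]
grip_width: 0.0258
grip_force: 0.0
```

>>> carry_out(
  commands=[
    [0.73, [0, 0, 0], [0, 0, -0.173]],
    [0.73, [0, 0, 0], [0, 0, -0.173]],
    [0.73, [0, 0, 0], [0, 0, -0.173]],
    [0.73, [0, 0, 0], [0, 0, -0.173]],
    [0.73, [0, 0, 0], [0, 0, -0.173]],
    [0.73, [0, 0, 0], [0, 0, -0.173]],
    [0.73, [0, 0, 0], [0, 0, -0.173]],
    [0.73, [0, 0, 0], [0, 0, -0.173]],
    [0.73, [0, 0, 0], [0, 0, 0]],
  ],
)

```text
time_s: 3.55
ee_pos: [0.5486, -0.1268, 0.2054]
eef_rot: [-3.142, -0.0, 1.801]
force: [-0.6, -0.3, 0.4]
grip_width: 0.0258
grip_force: 0.0
```

```bash
python3 - <<'E'
from h import *
d=snap('wrist','w1.png')
print({k:np.round(d[k],3).tolist() for k in d if k!='img'})
for t in ['sleeve','gauge','deck','seat','capture_top']:
    print(t,[(np.round(r['at'],4).tolist(),round(r['score'],2)) for r in ctrl.place_of(t,'wrist')[:2]])
o=ctrl.get_obs();print(o['time_s'],o['ee_pos'],o['eef_rot'],o['force'],o['grip_width'])
E
```

```text
{'camera_matrix': [[279.891, 0.0, 259.395], [0.0, 279.891, 188.236], [0.0, 0.0, 1.0]], 'k1': -0.069, 'rvec': [-2.883, -0.333, -0.04], 'tvec': [-0.506, -0.267, 0.33]}
sleeve [([0.5369, -0.0713, 0.0334], 0.93)]
gauge [([0.5131, 0.0361, -0.0054], 0.8)]
deck [([0.5204, 0.0043, 0.0075], 0.77)]
seat []
capture_top [([0.6766, 0.0895, 0.0444], 0.88)]
3.85 [ 0.54863232 -0.12679335  0.20545213] [3.14158077e+00 7.97148370e-06 1.80005962e+00] [-1.55125198 -0.41268143  0.62842366] 0.025509867499643565
```

View pics/w1.png

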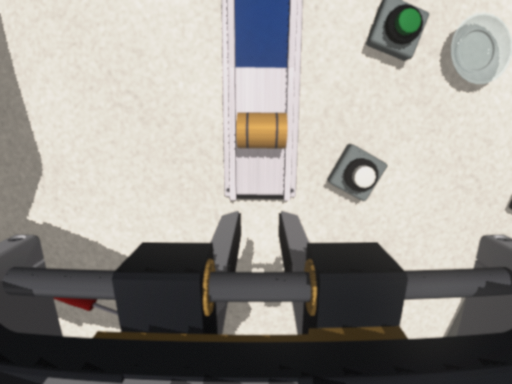

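The wrist picture shows the sleeve at (262,130), centred between the finger tips (at about 228 and 290), with the gauge running straight up the image. The alignment is good, so I'll go down onto the apron behind the sleeve.

>>> carry_out(
  commands=[
    [0.73, [0, 1, 50], [0, 0, 0]],
    [0.73, [0, 0, 50], [0, 0, 0]],
    [0.73, [0, 0, 40], [0, 0, 0]],
    [0.73, [0, 0, 26], [0, 0, 0]],
    [0.73, [0, 0, 16], [0, 0, 0]],
    [0.73, [0, 0, 0], [0, 0, 0]],
    [0.73, [5, 0, 0], [0, 0, 0]],
    [0.73, [5, 0, 0], [0, 0, 0]],
    [0.73, [3, 0, 0], [0, 0, 0]],
    [0.73, [2, 0, 0], [0, 0, 0]],
  ],
)

```text
time_s: 5.1
ee_pos: [0.5462, -0.1117, 0.0237]
eef_rot: [3.141, 0.0, 1.802]
force: [-0.0, -0.0, -0.1]
grip_width: 0.025
grip_force: 0.0
```

```bash
python3 - <<'E'
from h import *
d=snap('wrist','w2.png')
for t in ['sleeve','deck','seat']:
    print(t,[(np.round(r['at'],4).tolist(),round(r['score'],2)) for r in ctrl.place_of(t,'wrist')[:2]])
o=ctrl.get_obs();print(o['time_s'],o['ee_pos'],o['eef_rot'],o['force'],o['grip_width'])
E
```

```text
sleeve [([0.5375, -0.0721, 0.0319], 0.56)]
deck [([0.5203, 0.006, 0.0106], 0.67)]
seat []
5.3 [ 0.54619693 -0.11198113  0.02348286] [3.14155381e+00 3.63674997e-05 1.80182225e+00] [ 0.12387447 -1.10869041  0.26853388] 0.025632329854399623
```

View pics/w2.png

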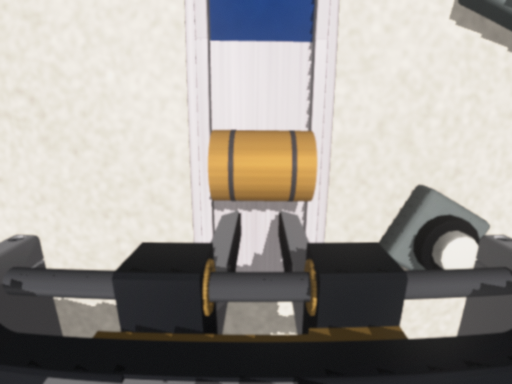

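The sleeve spans columns 210–315 at rows 130–200, and the fingers at (230–290, 212) sit square behind it, roughly 1 cm short. I'll push slowly.

>>> carry_out(
  commands=[
    [0.73, [2, 0, 0], [0, 0, 0]],
    [0.73, [2, 0, 0], [0, 0, 0]],
    [0.73, [2, 0, 0], [0, 0, 0]],
    [0.73, [2, 0, 0], [0, 0, 0]],
    [0.73, [2, 0, 0], [0, 0, 0]],
    [0.73, [2, 0, 0], [0, 0, 0]],
    [0.73, [2, 0, 0], [0, 0, 0]],
    [0.73, [2, 0, 0], [0, 0, 0]],
    [0.73, [2, 0, 0], [0, 0, 0]],
    [0.73, [2, 0, 0], [0, 0, 0]],
  ],
)

```text
time_s: 6.55
ee_pos: [0.5416, -0.0924, 0.0235]
eef_rot: [3.142, -0.0, 1.802]
force: [-0.0, -0.7, 0.2]
grip_width: 0.0252
grip_force: 0.1
```

>>> carry_out(
  commands=[
    [0.73, [2.5, 0, 0], [0, 0, 0]],
    [0.73, [3, 0, 0], [0, 0, 0]],
    [0.73, [3, 0, 0], [0, 0, 0]],
    [0.73, [3, 0, 0], [0, 0, 0]],
    [0.73, [3, 0, 0], [0, 0, 0]],
    [0.73, [3, 0, 0], [0, 0, 0]],
    [0.73, [3, 0, 0], [0, 0, 0]],
    [0.73, [3, 0, 0], [0, 0, 0]],
    [0.73, [3, 0, 0], [0, 0, 0]],
    [0.73, [3, 0, 0], [0, 0, 0]],
  ],
)

```text
time_s: 7.8
ee_pos: [0.5348, -0.0636, 0.0234]
eef_rot: [-3.142, 0.0, 1.802]
force: [0.0, 0.4, -0.1]
grip_width: 0.0252
grip_force: 0.1
```

```bash
python3 - <<'E'
from h import *
d=snap('wrist','w3.png')
for t in ['sleeve','deck','seat']:
    print(t,[(np.round(r['at'],4).tolist(),round(r['score'],2)) for r in ctrl.place_of(t,'wrist')[:2]])
o=ctrl.get_obs();print(o['time_s'],o['ee_pos'],o['eef_rot'],o['force'],o['grip_width'])
E
```

```text
sleeve [([0.5237, -0.0312, 0.0307], 0.63)]
deck [([0.5207, 0.0045, 0.0076], 0.98)]
seat [([0.5147, 0.0337, -0.0055], 0.29)]
8.0 [ 0.53482627 -0.06373262  0.02343651] [-3.14155908e+00 -6.69717500e-06  1.80191054e+00] [ 1.27783938  0.47317438 -0.02345709] 0.02542829092492022
```

View pics/w3.png

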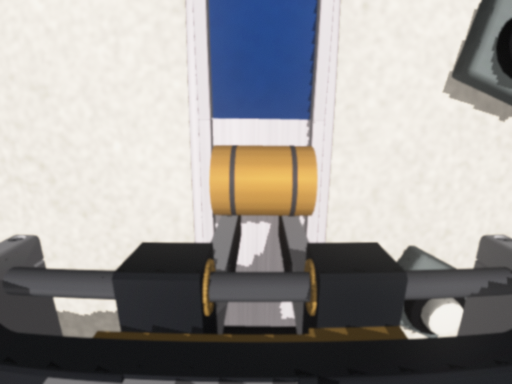

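The sleeve (211–316, rows 147–214) is touching the fingers and square to the rails. The ramp edge is at row 118. I'll keep going level and then rise with the slope.

>>> carry_out(
  commands=[
    [0.73, [2.5, 0.1, 0], [0, 0, 0]],
    [0.73, [3, 0.1, 0], [0, 0, 0]],
    [0.73, [3, 0.1, 0], [0, 0, 0]],
    [0.73, [3, 0.1, 0], [0, 0, 0]],
    [0.73, [3, 0.1, 0], [0, 0, 0]],
    [0.73, [3, 0.1, 0], [0, 0, 0]],
    [0.73, [3, 0.1, 0], [0, 0, 0]],
    [0.73, [3, 0.1, 0], [0, 0, 0]],
    [0.73, [3, 0.1, 0], [0, 0, 0]],
    [0.73, [3, 0.1, 0], [0, 0, 0]],
  ],
)

```text
time_s: 9.25
ee_pos: [0.529, -0.0346, 0.0234]
eef_rot: [-3.142, -0.0, 1.802]
force: [-0.5, -1.0, 0.2]
grip_width: 0.0255
grip_force: 0.1
```

>>> carry_out(
  commands=[
    [0.73, [3, 0, 0], [0, 0, 0]],
    [0.73, [3, 0, 0], [0, 0, 0]],
    [0.73, [3, 0, -0.37], [0, 0, 0]],
    [0.73, [3, 0, -0.37], [0, 0, 0]],
    [0.73, [3, 0, -0.37], [0, 0, 0]],
    [0.73, [3, 0, -0.37], [0, 0, 0]],
    [0.73, [3, 0, -0.37], [0, 0, 0]],
    [0.73, [3, 0, -0.37], [0, 0, 0]],
    [0.73, [3, 0, -0.37], [0, 0, 0]],
    [0.73, [3, 0, -0.37], [0, 0, 0]],
  ],
)

```text
time_s: 10.5
ee_pos: [0.5221, -0.0054, 0.0264]
eef_rot: [-3.142, -0.0, 1.802]
force: [0.6, -2.6, 1.2]
grip_width: 0.025
grip_force: 1.0
```

>>> carry_out(
  commands=[
    [0.73, [3, 0, -0.37], [0, 0, 0]],
    [0.73, [3, 0, -0.37], [0, 0, 0]],
    [0.73, [3, 0, -0.37], [0, 0, 0]],
    [0.73, [3, 0, -0.37], [0, 0, 0]],
    [0.73, [3, 0, -0.37], [0, 0, 0]],
    [0.73, [3, 0, -0.37], [0, 0, 0]],
    [0.73, [3, 0, -0.37], [0, 0, 0]],
    [0.73, [3, 0, -0.37], [0, 0, 0]],
    [0.73, [3, 0, -0.37], [0, 0, 0]],
    [0.73, [3, 0, -0.37], [0, 0, 0]],
  ],
)

```text
time_s: 11.75
ee_pos: [0.5153, 0.0238, 0.0301]
eef_rot: [3.142, 0.0, 1.802]
force: [0.5, -1.9, 1.1]
grip_width: 0.0254
grip_force: 1.1
```

>>> carry_out(
  commands=[
    [0.73, [3, 0, -0.37], [0, 0, 0]],
    [0.73, [3, 0, -0.37], [0, 0, 0]],
    [0.73, [3, 0, -0.37], [0, 0, 0]],
    [0.73, [3, 0, -0.37], [0, 0, 0]],
    [0.73, [3, 0, -0.37], [0, 0, 0]],
    [0.73, [3, 0, -0.37], [0, 0, 0]],
    [0.73, [3, 0, -0.37], [0, 0, 0]],
    [0.73, [3, 0, -0.37], [0, 0, 0]],
    [0.73, [3, 0, -0.37], [0, 0, 0]],
    [0.73, [3, 0, -0.37], [0, 0, 0]],
  ],
)

```text
time_s: 13.0
ee_pos: [0.5084, 0.053, 0.0338]
eef_rot: [-3.142, 0.0, 1.802]
force: [0.5, -2.8, 0.4]
grip_width: 0.0256
grip_force: 1.1
```

```bash
python3 - <<'E'
from h import *
d=snap('wrist','w4.png')
for t in ['sleeve','deck','seat']:
    print(t,[(np.round(r['at'],4).tolist(),round(r['score'],2)) for r in ctrl.place_of(t,'wrist')[:2]])
o=ctrl.get_obs();print(o['time_s'],o['ee_pos'],o['eef_rot'],o['force'],o['grip_width'])
E
```

```text
sleeve [([0.5026, 0.0856, 0.0413], 0.68)]
deck [([0.5202, 0.0052, 0.0103], 0.59)]
seat [([0.4912, 0.1609, 0.0508], 0.67)]
13.2 [0.5082739  0.05294906 0.03366891] [-3.14122519e+00 -2.54883875e-04  1.80194708e+00] [-0.68070893 -0.64621559  0.54314015] 0.025361667054653782
```

View pics/w4.png

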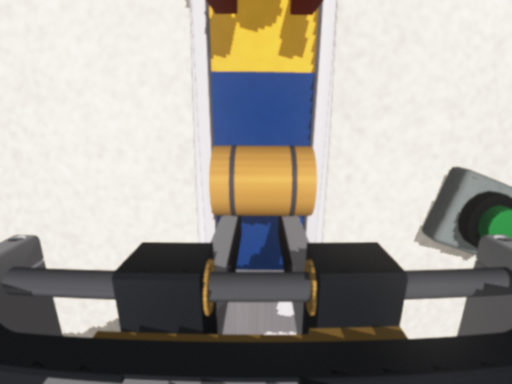

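The sleeve is on the ramp against the fingers, with the yellow seat edge at row 71 and the posts at the top of the picture. About 70 mm remain before the drop, so I'll continue and slow down near the edge.

>>> carry_out(
  commands=[
    [0.73, [3, 0, -0.37], [0, 0, 0]],
    [0.73, [3, 0, -0.37], [0, 0, 0]],
    [0.73, [3, 0, -0.37], [0, 0, 0]],
    [0.73, [3, 0, -0.37], [0, 0, 0]],
    [0.73, [3, 0, -0.37], [0, 0, 0]],
    [0.73, [3, 0, -0.37], [0, 0, 0]],
    [0.73, [3, 0, -0.37], [0, 0, 0]],
    [0.73, [3, 0, -0.37], [0, 0, 0]],
    [0.73, [3, 0, -0.37], [0, 0, 0]],
    [0.73, [3, 0, -0.37], [0, 0, 0]],
  ],
)

```text
time_s: 14.45
ee_pos: [0.5015, 0.0822, 0.0375]
eef_rot: [-3.142, 0.0, 1.802]
force: [0.8, -2.6, 0.5]
grip_width: 0.0253
grip_force: 1.1
```

>>> carry_out(
  commands=[
    [0.73, [3, 0, -0.37], [0, 0, 0]],
    [0.73, [3, 0, -0.37], [0, 0, 0]],
    [0.73, [3, 0, -0.37], [0, 0, 0]],
    [0.73, [3, 0, -0.37], [0, 0, 0]],
    [0.73, [3, 0, -0.37], [0, 0, 0]],
    [0.73, [3, 0, -0.37], [0, 0, 0]],
    [0.73, [3, 0, -0.37], [0, 0, 0]],
    [0.73, [3, 0, -0.37], [0, 0, 0]],
    [0.73, [3, 0, -0.37], [0, 0, 0]],
    [0.73, [2, 0, -0.25], [0, 0, 0]],
  ],
)

```text
time_s: 15.7
ee_pos: [0.4949, 0.1104, 0.0411]
eef_rot: [3.142, -0.0, 1.802]
force: [0.1, -1.8, 1.2]
grip_width: 0.0252
grip_force: 1.1
```

>>> carry_out(
  commands=[
    [0.73, [2, 0, -0.25], [0, 0, 0]],
    [0.73, [2, 0, -0.25], [0, 0, 0]],
    [0.73, [2, 0, -0.25], [0, 0, 0]],
    [0.73, [2, 0, -0.25], [0, 0, 0]],
    [0.73, [1.5, 0, -0.18], [0, 0, 0]],
    [0.73, [1.5, 0, -0.18], [0, 0, 0]],
    [0.73, [1, 0, -0.12], [0, 0, 0]],
    [0.73, [1, 0, -0.12], [0, 0, 0]],
  ],
)

```text
time_s: 16.7
ee_pos: [0.492, 0.123, 0.0427]
eef_rot: [3.142, -0.0, 1.802]
force: [-0.2, -1.2, -0.6]
grip_width: 0.0257
grip_force: 0.0
```

```bash
python3 - <<'E'
from h import *
d=snap('wrist','w5.png')
for t in ['sleeve','deck','seat']:
    print(t,[(np.round(r['at'],4).tolist(),round(r['score'],2)) for r in ctrl.place_of(t,'wrist')[:2]])
o=ctrl.get_obs();print(o['time_s'],o['ee_pos'],o['eef_rot'],o['force'],o['grip_width'])
E
```

```text
sleeve [([0.4862, 0.1573, 0.0486], 0.97)]
deck [([0.5181, 0.005, 0.0063], 0.65)]
seat []
16.9 [0.49196982 0.12288307 0.04268348] [-3.14159246e+00 -6.85123647e-07  1.80187316e+00] [ 0.62601977 -0.1574237   1.12290252] 0.02546133605396601
```

View pics/w5.png

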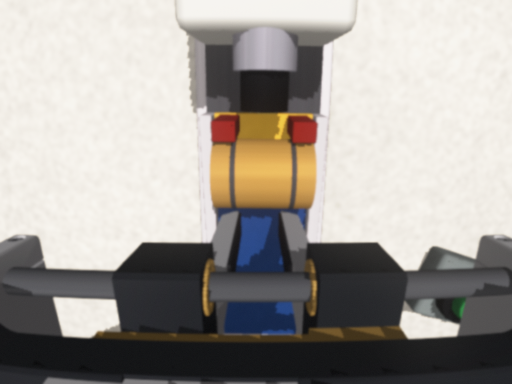

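The sleeve dropped into the seat. It lies at rows 140–208 against the red posts (row 140), and the fingers are just clear of it. I'll back off, rise, shut the fingers and go above the green button.

>>> carry_out(
  commands=[
    [0.73, [-6, 0, 0], [0, 0, 0]],
    [0.73, [-6, 0, -4], [0, 0, 0]],
    [0.73, [0, 0, -26], [0, 0, 0]],
    [0.73, [0, 0, -30], [0, 0, 0]],
    [1, [-15.5, 43, 0], [0, 0, 0]],
    [1, [-15.5, 43, 0], [0, 0, 0]],
    [1, [-15.5, 43, 0], [0, 0, 0]],
    [1, [-15.5, 43, 0], [0, 0, 0]],
    [1, [0, 0, 0], [0, 0, 0]],
  ],
)

```text
time_s: 18.02
ee_pos: [0.6778, 0.089, 0.1016]
eef_rot: [-3.141, -0.0, 1.801]
force: [-0.8, -0.3, -0.1]
grip_width: 0.0003
grip_force: 0.0
```

```bash
python3 - <<'E'
from h import *
for c in ['wrist','scene','side']:
    d=snap(c,c+'6.png')
    for t in ['sleeve','capture_top','lamp_top']:
        print(c,t,[(np.round(r['at'],4).tolist(),round(r['score'],2)) for r in ctrl.place_of(t,c)[:2]])
o=ctrl.get_obs();print(o['time_s'],o['ee_pos'],o['eef_rot'],o['force'],o['grip_width'])
E
```

```text
wrist sleeve [([0.4848, 0.1596, 0.0503], 0.59)]
wrist capture_top [([0.6799, 0.0901, 0.0471], 0.92)]
wrist lamp_top []
scene sleeve [([0.4828, 0.1603, 0.047], 0.68), ([0.6442, 0.4032, -0.0019], 0.66)]
scene capture_top [([0.6772, 0.0894, 0.0441], 0.43)]
scene lamp_top [([0.6766, -0.0968, 0.0432], 0.41)]
side sleeve [([0.4885, 0.1552, 0.0494], 0.58), ([0.643, 0.4027, -0.0024], 0.41)]
side capture_top [([0.6749, 0.0904, 0.045], 0.43)]
side lamp_top [([0.6777, -0.0955, 0.047], 0.37)]
18.625 [0.6762594  0.09028367 0.10288669] [3.14139271e+00 2.33019199e-05 1.80190849e+00] [-0.17262871 -0.42328944 -0.32209538] 0.00040996269260218246
```

View pics/wrist6.png

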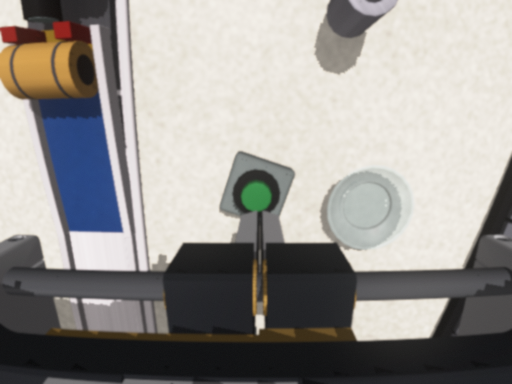

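The picture shows the sleeve home against the posts (48,70). The closed fingertips at (258,213) are in line with the green button (257,195), and all cameras agree within 3 mm. I'll press now.

>>> carry_out(
  commands=[
    [1, [0, 0, 24], [0, 0, 0]],
    [1, [0, 0, 18], [0, 0, 0]],
    [1, [0, 0, 8], [0, 0, 0]],
    [1, [0, 0, 3], [0, 0, 0]],
    [1, [0, 0, 2], [0, 0, 0]],
    [1, [0, 0, 2], [0, 0, 0]],
    [1, [0, 0, 2], [0, 0, 0]],
    [1, [0, 0, 0], [0, 0, 0]],
  ],
)

```text
time_s: 19.62
ee_pos: [0.6765, 0.0902, 0.0439]
eef_rot: [3.141, 0.0, 1.802]
force: [-0.2, 0.2, 1.4]
grip_width: 0.0003
grip_force: 0.8
```

>>> carry_out(
  commands=[
    [1, [0, 0, 1.5], [0, 0, 0]],
    [1, [0, 0, 1.5], [0, 0, 0]],
    [1, [0, 0, 0], [0, 0, 0]],
  ],
)

```text
time_s: 20.0
ee_pos: [0.6765, 0.0902, 0.0408]
eef_rot: [3.141, 0.0, 1.802]
force: [0.2, 0.2, 2.6]
grip_width: 0.0005
grip_force: 1.7
```

>>> carry_out(
  commands=[
    [1, [0, 0, 1], [0, 0, 0]],
    [1, [0, 0, 1], [0, 0, 0]],
    [1, [0, 0, 0], [0, 0, 0]],
  ],
)

```text
time_s: 20.38
ee_pos: [0.6765, 0.0902, 0.0388]
eef_rot: [3.141, 0.0, 1.802]
force: [0.2, 0.7, 5.0]
grip_width: 0.0006
grip_force: 2.3
```

>>> carry_out(
  commands=[
    [1, [0, 0, 0.7], [0, 0, 0]],
    [1, [0, 0, 0.7], [0, 0, 0]],
    [1, [0, 0, 0], [0, 0, 0]],
  ],
)

```text
time_s: 20.75
ee_pos: [0.6766, 0.0902, 0.0382]
eef_rot: [3.141, 0.0, 1.802]
force: [-2.1, -0.7, 11.8]
grip_width: 0.0004
grip_force: 5.5
```

>>> carry_out(
  commands=[
    [1, [0, 0, 0.5], [0, 0, 0]],
    [1, [0, 0, 0], [0, 0, 0]],
  ],
)

```text
time_s: 21.0
ee_pos: [0.6766, 0.0902, 0.0381]
eef_rot: [3.141, 0.0, 1.802]
force: [-3.5, -0.4, 13.9]
grip_width: 0.0005
grip_force: 7.2
```

>>> carry_out(
  commands=[
    [1, [0, 0, -3], [0, 0, 0]],
    [1, [0, 0, -8], [0, 0, 0]],
    [1, [0, 0, -30], [0, 0, 0]],
    [1, [0, 0, -40], [0, 0, 0]],
    [1, [0, 0, -40], [0, 0, 0]],
    [1, [0, 0, 0], [0, 0, 0]],
  ],
)

```text
time_s: 21.75
ee_pos: [0.6772, 0.0903, 0.1612]
eef_rot: [3.137, 0.001, 1.802]
force: [-0.3, 1.1, -0.1]
grip_width: 0.0003
grip_force: 0.0
```

```bash
python3 - <<'E'
from h import *
d=snap('wrist','w7.png')
for t in ['sleeve','capture_top','seat']:
    print(t,[(np.round(r['at'],4).tolist(),round(r['score'],2)) for r in ctrl.place_of(t,'wrist')[:2]])
o=ctrl.get_obs();print(o['time_s'],o['ee_pos'],o['force'])
E
```

```text
sleeve []
capture_top [([0.6754, 0.088, 0.0467], 0.87)]
seat []
21.95 [0.67566758 0.09011957 0.15608693] [ 0.8770363   0.08632168 -0.41579124]
```

View pics/w7.png

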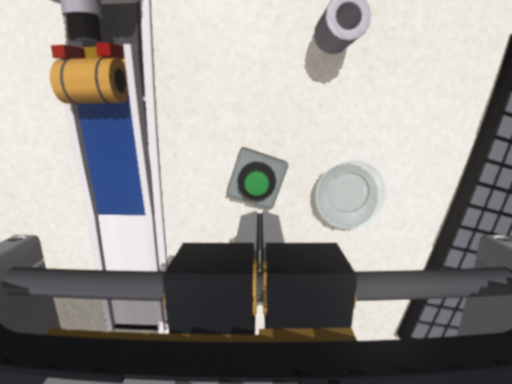

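The sleeve is still home against the posts (90,78). The button bottomed out, since the last 0.5 mm of command gave no further travel, and it has sprung back. The robot is touching nothing, so I'll hand in.

```bash
python3 -c "from station import ctrl; print(ctrl.hand_in())"
```

```text
the job is handed in; nothing more can be done
None
```

I pushed the bronze sleeve slowly up the ramp and it dropped into its seat against the red posts; then I pressed the green button until it bottomed out, backed clear and handed the job in at about 22 s (no verdict came back).

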